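Scan the spice tub's barcode and load it

TASK

Take the barcode scanner off its charging pad, aim it squarely at the middle of the barcode label on the end of the white tub from about 10 cm away, and hold it there motionless for two seconds. Then stand the scanner upright on the middle of its charging pad again, and afterwards stand the two spice jars (yellow cap and red cap) upright in the tub. Do not knock over or push about the patterned cup or the tub.

Things in the scene. Friction and masses are not known exactly. Their poses are not given: they have to be found in the camera images.
- scanner: Grey barcode scanner, 0.2 kg, upright on a round black foot 72 mm across. Origin: centre of the foot's underside; z up; x = the way it looks. Head: block 42 mm wide (y; flat upright sides, pinch here from above), 70 long, 36 high, centred 105 mm straight above the origin, pitched nose down 40 degrees; highest edge (rear) at z = 141 mm. Neck 30 x 28 mm. Balanced on its upright axis.
- scanner_window (a point): Centre of the black window with a red strip on the scanner's nose: x = 29.5, y = 0, z = 80.3 mm of scanner. Its z axis is the beam: with the scanner upright it points along the scanner's x and 40 degrees downward; its x axis is the scanner's -y, its y axis lies across the beam, downward.
- charging_pad: Fixed white disc with a blue ring, 124 mm diameter, 8 mm thick, on the worktop; the scanner stands on its middle. Origin: centre of the underside. With the scanner on it the top is at z = 149 mm: carry things over or round it.
- tub: Open white plastic tub, 0.6 kg, loose on the worktop, 155 (x) x 213 (y) mm over its rim, 128 mm high. Origin: centre of the underside; z up. Its floor is 3 mm thick; free inside space 124 x 180 mm, empty at first. The label holder hangs on the rim of its -y end.
- label (a point): Middle of the barcode label (white card 84 x 50 mm with black bars) in a grey plate 94 x 58 mm clipped to the tub's -y end, at x = 0, y = -130, z = 106 mm of tub. Its z axis is the outward normal of the label: level part along the tub's -y, and 40 degrees upward; its x axis is the tub's x, along the label.
- yellow_jar: Round spice jar with a yellow cap, 42 mm across, 106 mm tall, 0.11 kg; loose, upright. Origin: centre of the underside. The cap (41 mm across, 85 to 106 mm above the origin) is to be pinched from above.
- red_jar: Round spice jar with a red cap, 47 mm across, 97 mm tall, 0.11 kg; loose, upright. Origin: centre of the underside. The cap (45 mm across, 76 to 97 mm above the origin) is to be pinched from above.
- cup: Cream cup with a diamond pattern, 90 x 114 x 60 mm, a bystander standing further back. Origin: centre of the underside. Behind the work: microwave front at x = 0.57 m (y -0.57 to -0.10, 0.29 m high); wall cabinets and their handles from x = 0.575 m back, above z = 0.5 m; fridge at y above 0.54 m from x = 0.335 m on.
Mind the look-alikes: they are no part of the job. Leave any blue, green or purple look-alike of the red_jar alone.

How it is judged (in metres and radians):
On the way, in this order (a step that is already met when the one before it is completed fails the run):
1. scanner held clear of its pad, beam square (17 deg) to the label at 60-150 mm, its line within 25 mm sideways and 18 mm up/down of the middle, still (12 mm/s, 0.1 rad/s) for 1 s (contact force between the fingers and scanner above 0.5 N and height (world z) of scanner above 0.03 m and x of label in the frame of scanner_window between -0.025 and 0.025 m and y of label in the frame of scanner_window between -0.018 and 0.018 m and z of label in the frame of scanner_window between 0.06 and 0.15 m and z of scanner_window in the frame of label above 0.05 m and angle between the z axis of scanner_window and the z axis of label, either way round below 0.3 rad and linear speed of scanner below 0.012 m/s and angular speed of scanner below 0.1 rad/s), for 1 s.
2. the scanner stands released and upright on its pad, within 25 mm of the middle (horizontal distance between scanner and charging_pad below 0.025 m and z of scanner in the frame of charging_pad below 0.013 m and angle between scanner's own z axis and vertical below 0.1 rad and contact force between the fingers and scanner below 0.1 N), for 0.2 s.
3. both spice jars stand upright on the tub's floor, released (z of each of yellow_jar, red_jar in the frame of tub below 0.02 m and angle between each of yellow_jar, red_jar's own z axis and vertical below 0.2 rad and horizontal distance between each of yellow_jar, red_jar and tub below 0.085 m and contact force between the fingers and yellow_jar below 0.1 N and contact force between the fingers and red_jar below 0.1 N), for 0.2 s.
At the end, for the whole second after the job is handed in: The scanner stands upright (within 0.1 rad) on its pad, within 25 mm of the pad's middle; the spice jar with the yellow cap and the one with the red cap stand upright (within 0.2 rad) on the floor of the upright tub; all is at rest (horizontal distance between scanner and charging_pad below 0.025 m and z of scanner in the frame of charging_pad below 0.013 m and angle between each of scanner, tub's own z axis and vertical below 0.1 rad and x of yellow_jar in the frame of tub between -0.062 and 0.062 m and y of yellow_jar in the frame of tub between -0.09 and 0.09 m and z of each of yellow_jar, red_jar in the frame of tub below 0.02 m and angle between each of yellow_jar, red_jar's own z axis and vertical below 0.2 rad and linear speed of each of yellow_jar, red_jar, tub below 0.02 m/s and x of red_jar in the frame of tub between -0.062 and 0.062 m and y of red_jar in the frame of tub between -0.09 and 0.09 m); the robot touches nothing.
It fails at once if the patterned cup is pushed more than 40 mm or knocked over (distance of cup from where it was at the start of the episode above 0.04 m or angle between cup's own z axis and vertical above 0.5 rad).
It fails at once if the tub is pushed more than 60 mm or tipped (distance of tub from where it was at the start of the episode above 0.06 m or angle between tub's own z axis and vertical above 0.3 rad).
It also fails if it takes over 72 s, if anything falls off the work surface, if the arm or the gripper's body presses on something with over 40 N, if the wrist force passes 120 N, or if a joint passes its speed limit or range.

ROBOT

A 6-joint arm with a two-finger parallel gripper is mounted at the origin on a cart in front of the work surface, level with it; the furniture and walls round the work are solid. World frame = base frame: x ahead of the robot, y to its left, z up, the work surface at z = 0. Lengths are in m, angles in degrees, forces in N, time in s.
With the tool pointing down it reaches from about 0.375 to 0.9 m from the base axis. Payload 3.1 kg.
Tool frame: the origin (TCP) lies midway between the tips of the shut fingers; the grasp point (between the pads) lies 19 mm behind it; z points along the fingers, y is the line along which they close (so a half turn about z gives the same grasp; the last joint's range is limited). The gripper opens to 87 mm and grips with 3 to 60 N. Pads are 19 mm wide; open, the fingers measure 117 mm over their backs; the gripper's body (75 mm by 190 mm) begins 51 mm behind the grasp point.
Start: joints at [61.736, 30.224, 82.088, -0, 67.689, -10.227], TCP at [0.193, 0.594, 0.223] pointing down, gripper open.
Joint ranges: [-176.69, 176.69], [-43.24, 126.21], [12.49, 139.97], [-82, 262], [0, 151.66], [-163.58, 163.58]. Speed limits (degrees/s): [159.86, 159.86, 180, 180, 180, 180].

INTERFACE

Orientations are given as a 3x3 rotation matrix whose columns are the frame's x, y, z axes.
In Python, from rig import read_state, capture, camera_info, hand_in gives the robot as it stands.
- The arm moves only by the tool drive_tool, never from a script. Its argument "motion" is a list of rows, each a list of 2 entries, a list of its own where there are three numbers: the shift along the tool's x, y, z in mm, then the turn, a rotation vector about the tool's x, y, z in rad. A call has 1 to 5 rows; each row shifts and turns the commanded pose from where the row before left it, along the tool's axes as they then stand; what a row does not reach is not made up. A row lasts 1/10 s, in which the tool goes at most 50 mm and 8.59 degrees, less where a joint would pass 70% of its speed; a pose out of reach is approached as far as the arm can. A call is refused whole if a number of a shift passes 50 or a number of a turn 0.15, either way. A call with a gripper value outside its range is refused whole. "gripper" is the opening, from 0 (shut) to 1 (fully open), set as the call begins (left out, the last holds). The fingers move at their own pace and stop on an object; the grip force is fixed at half the most. Time passes only in rows, so rows that do not move let the fingers close. It gives the time, the measured TCP pose, the force, the opening and the grip force at its end, in the units of the state.
- read_state(): the state, without advancing time (a new reading comes with each control period).
- capture(name): name is "scene" or "top" or "wrist"; returns the picture (400x640x3 uint8, red, green, blue); there is no depth.
- camera_info(name): a dict with "fovy" (degrees; the focal length in pixels is half the picture's height over the tangent of half this angle, whatever the lens; pixels are square), "cx", "cy" (the principal point, pixels), "xyz" and "orientation" of the camera in the world; the wrist camera has in their place "T_tool_cam" (4x4, takes a point from camera to tool coordinates, whose origin is the TCP and whose axes are the flange's). Camera axes: x right, y down, z forward; pixel columns grow to the right and rows downward; lengths in m; the calibration is good to about 2 mm. A picture is of the moment at which its call begins: read the wrist's pose just before it. camera_info takes no time and is no camera call.
- hand_in(): hands the job in; it is judged then, once.
The state is a dict: "time_s": time; "joint_positions": joint angles; "qvel": joint speeds; "tau": joint torques, N m; "position": TCP position; "tcp_rot": TCP orientation; "force": force on the tool from outside, world axes, zero at the start; "moment": the same for the moment, N m; "opening": opening from 0.0 (shut) to 1.0 (fully open); "grasp_force": force on a finger pad.
Only numpy, scipy, OpenCV 4.12 (cv2) and the standard library are available. Lean on these libraries where they do the work, as an engineer would, in place of code of your own. Each camera call takes 0.05 s, during which the arm holds its last target. There are 200 camera calls.

## Working session

There is one attempt and no reset: what is moved stays moved. The work goes in short steps, Python scripts to look and compute and a tool call to move; the robot and the scene stay as the last step left them, time stands still between calls to the robot, and variables do not carry over. Pictures are saved under pics/ and viewed, at most 10 in all, crops included, and the job is handed in when it is done.

Besides the shell and the picture viewer there is one more tool, called after "Call:" as name([rows], argument=value, ...), one row to a line, values as JSON. drive_tool: Moves the arm, as the interface text tells. Its arguments: {"type":"object","properties":{"motion":{"type":"array","items":{"type":"array"}},"gripper":{"type":"number"}},"required":["motion"]}

```bash
mkdir -p pics; python3 - <<'E'
from rig import *
import cv2
for n in("scene","top"):
    cv2.imwrite(f"pics/{n}0.png",capture(n)[:,:,::-1]); print(n,camera_info(n))
print(camera_info("wrist"));s=read_state();print(s)
E
```

```text
scene {'fovy': 45.74950785888066, 'cx': 316.4622188861365, 'cy': 199.1591538639607, 'xyz': array([-0.34169474, -0.49741908,  1.15155855]), 'orientation': array([[ 0.44847542, -0.66021239,  0.60248601],
       [-0.89357489, -0.34615461,  0.28583371],
       [ 0.01984235, -0.66655576, -0.74519105]])}
top {'fovy': 57.361098782192144, 'cx': 316.2405033775973, 'cy': 203.66563689769086, 'xyz': array([ 0.37822878, -0.09622843,  1.03554328]), 'orientation': array([[-0.01992193, -0.98773971,  0.15483342],
       [-0.9996938 ,  0.01740602, -0.01758802],
       [ 0.01467735, -0.1551364 , -0.98778402]])}
{'fovy': 61.49808456426643, 'cx': 320.57355835875705, 'cy': 194.01134178588268, 'T_tool_cam': array([[-7.55181711e-04, -9.57157865e-01, -2.89565626e-01,
         7.97758740e-02],
       [ 9.99998948e-01, -3.64320122e-04, -1.40371995e-03,
         1.74134585e-04],
       [ 1.23808701e-03, -2.89566381e-01,  9.57157133e-01,
        -1.64021942e-01],
       [ 0.00000000e+00,  0.00000000e+00,  0.00000000e+00,
         1.00000000e+00]])}
{'time_s': 0.1, 'joint_positions': array([ 6.17371677e+01,  3.02738185e+01,  8.21493161e+01, -1.94953904e-03,
        6.76909606e+01, -1.02274439e+01]), 'qvel': array([-0.03504311, -0.06539458, -0.17788324,  0.04885172,  0.12340062,
        0.04138346]), 'tau': array([-1.04979943e-03, -4.40990746e+01, -1.77151197e+01,  6.34376099e-02,
        5.33880084e-02, -4.42127146e-05]), 'position': array([0.19316242, 0.59369552, 0.22166608]), 'tcp_rot': array([[-9.50869333e-01,  3.09591141e-01, -9.15204826e-04],
       [ 3.09592325e-01,  9.50867742e-01, -1.76884366e-03],
       [ 3.22620419e-04, -1.96527958e-03, -9.99998017e-01]]), 'force': array([ 0.14566421,  0.93397189, -0.25221718]), 'moment': array([ 0.03081221,  0.07256464, -0.00197931]), 'grasp_force': 0.0, 'opening': 1.0016943805949399}
```

View pics/scene0.png

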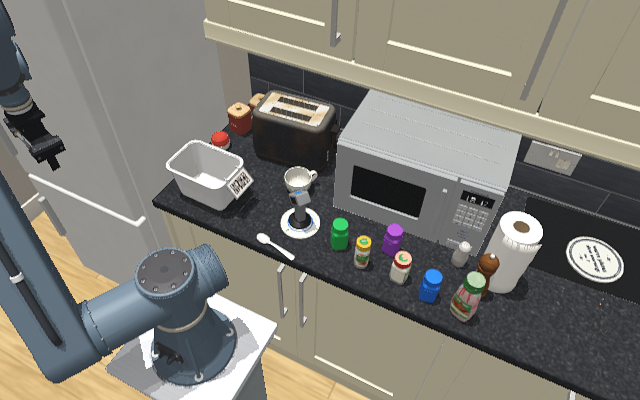

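View pics/top0.png

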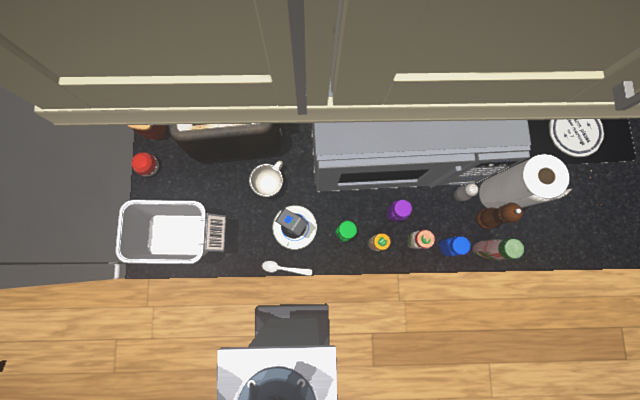

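The scene shows the tub on the left (205,170), the label (238,185), the scanner on its pad (300,215), the yellow jar (362,245), and a red/white jar (400,265). The top view has a second red item at (145,163). I'll zoom in on these.

```bash
python3 - <<'E'
import cv2,numpy as np
s=cv2.imread("pics/scene0.png");t=cv2.imread("pics/top0.png")
f=lambda im,x,y,w,h:cv2.resize(im[y:y+h,x:x+w],(w*4,h*4),interpolation=cv2.INTER_CUBIC)
a=np.vstack([f(s,270,160,180,130)])
cv2.imwrite("pics/z1.png",a)
a=np.vstack([np.hstack([f(t,270,195,100,70),f(t,365,195,90,70)]),np.hstack([f(t,110,140,120,70),f(s,160,125,70,70)])])
cv2.imwrite("pics/z2.png",a)
E
```

```text
(no output)
```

View pics/z1.png

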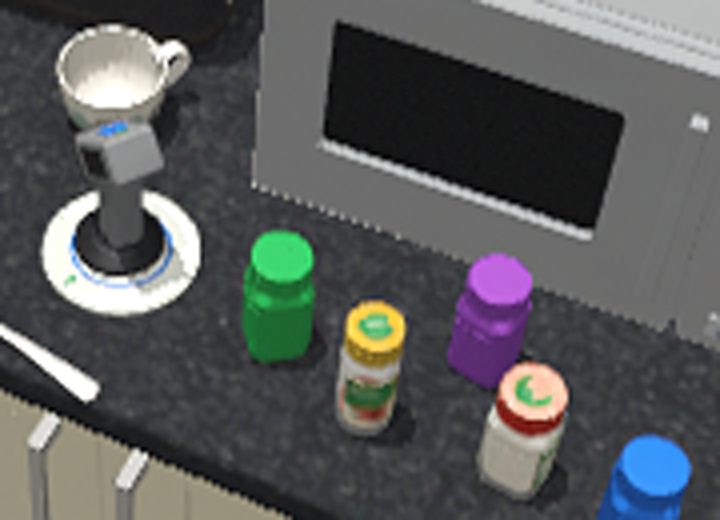

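View pics/z2.png

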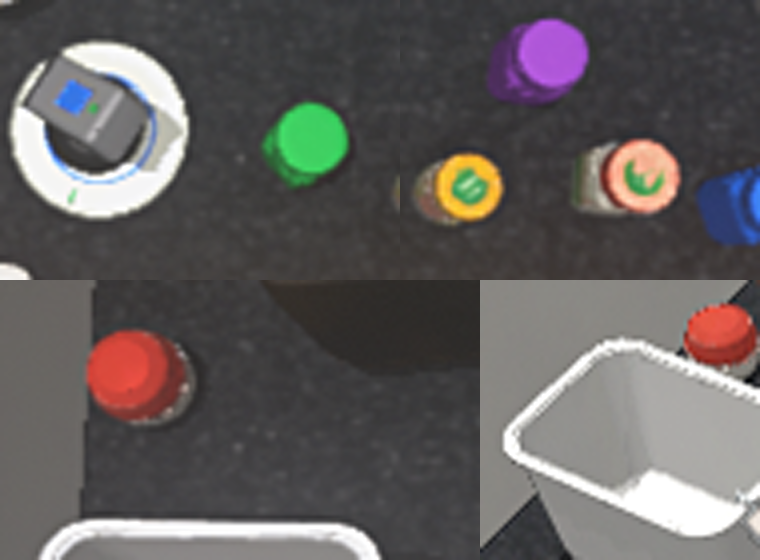

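```bash
cat > h.py <<'E'
import numpy as np,cv2
from rig import *
def ray(cam,uv,st=None):
    c=camera_info(cam);f=200/np.tan(np.radians(c['fovy']/2))
    uv=np.atleast_2d(uv).astype(float)
    d=np.c_[(uv[:,0]-c['cx'])/f,(uv[:,1]-c['cy'])/f,np.ones(len(uv))]
    if cam=='wrist':
        T=np.eye(4);T[:3,:3]=st['tcp_rot'];T[:3,3]=st['position'];T=T@c['T_tool_cam'];R,p=T[:3,:3],T[:3,3]
    else:R,p=c['orientation'],c['xyz']
    return p,d@R.T
def plane(cam,uv,z,st=None):
    p,d=ray(cam,uv,st);return p+d*((z-p[2])/d[:,2])[:,None]
def blobs(mask,amin=60):
    cs,_=cv2.findContours(mask.astype(np.uint8),cv2.RETR_EXTERNAL,cv2.CHAIN_APPROX_NONE)
    return [c[:,0] for c in sorted(cs,key=cv2.contourArea,reverse=True) if cv2.contourArea(c)>amin]
def hsv(im):return cv2.cvtColor(im,cv2.COLOR_RGB2HSV).astype(int)
E
python3 - <<'E'
from h import *
np.set_printoptions(precision=4,suppress=True)
im=cv2.imread("pics/top0.png")[:,:,::-1].copy();H=hsv(im);h,s,v=H[...,0],H[...,1],H[...,2]
y,x=np.mgrid[:400,:640]
def rep(n,m,z):
    for c in blobs(m)[:4]:
        q=plane('top',c,z);q=q[:,:2].astype(np.float32);(cc,r)=cv2.minEnclosingCircle(q)
        print(n,'px',c.mean(0),'circ',np.array(cc),'diam',2*r,'rect',cv2.minAreaRect(q))
box=lambda a,b,c,d:(x>a)&(x<b)&(y>c)&(y<d)
rep('pad',box(265,325,195,260)&(v>190)&(s<40),.008)
rep('yel',box(365,395,225,258)&(s>150)&(h>12)&(h<35),.106)
rep('red',box(408,440,225,255)&(s>70)&((h<12)|(h>168))&(v>120),.097)
rep('redother',box(125,165,145,180)&(s>120)&((h<12)|(h>168)),.097)
rep('green',box(330,365,215,245)&(s>120)&(h>45)&(h<75)&(v>170),.097)
rep('tub',box(105,208,190,272)&(v>200)&(s<30),.128)
rep('label',box(206,232,205,262)&(v>120),.106)
rep('cup',box(245,287,155,200)&(v>150),.06)
rep('head',box(270,320,200,255)&(v<140)&(v>60)&(s<60),.11)
E
```

```text
pad px [296.5596 228.2694] circ [ 0.4747 -0.0519] diam 0.12246324867010117 rect ((0.4726094603538513, -0.05408751219511032), (0.11352632194757462, 0.12158727645874023), 46.933326721191406)
yel px [381.3556 241.3333] circ [ 0.4238 -0.2766] diam 0.04275849089026451 rect ((0.42387160658836365, -0.27659302949905396), (0.03823946416378021, 0.03834502398967743), 87.45109558105469)
red px [424.9434 238.8302] circ [ 0.4284 -0.3903] diam 0.050873763859272 rect ((0.4298326373100281, -0.3907475173473358), (0.04732091724872589, 0.04360969737172127), 88.89015197753906)
redother px [142.9077 163.0154] circ [0.6426 0.34  ] diam 0.06482814252376556 rect ((0.640205979347229, 0.3388706147670746), (0.060948312282562256, 0.05680231750011444), 89.11241149902344)
green px [347.4783 229.1087] circ [ 0.4575 -0.1918] diam 0.04377029836177826 rect ((0.4580206274986267, -0.19085979461669922), (0.04140292480587959, 0.041245076805353165), 88.91301727294922)
tub px [160.7948 231.4925] circ [0.4597 0.2727] diam 0.23708319664001465 rect ((0.45995575189590454, 0.27314990758895874), (0.21219757199287415, 0.1531057506799698), 88.85630798339844)
label px [214.9712 231.8654] circ [0.4575 0.1465] diam 0.1028447076678276 rect ((0.4575404226779938, 0.14275367558002472), (0.09525678306818008, 0.04574800282716751), 1.0680238008499146)
cup px [267.1863 177.8824] circ [0.6088 0.0162] diam 0.1111387088894844 rect ((0.6019615530967712, 0.02331557311117649), (0.09565014392137527, 0.08992479741573334), 2.972294330596924)
head px [295.0099 227.505 ] circ [ 0.464  -0.0573] diam 0.18229888379573822 rect ((0.4638133943080902, -0.05727657675743103), (0.12295976281166077, 0.13475556671619415), 88.99654388427734)
```

```bash
cat >> h.py <<'E'
from scipy.spatial.transform import Rotation as Ro
def plan(p,yaw,v=45,st=None):
    """rows from the present pose to TCP p (m), tool down, tool y at yaw deg"""
    st=st or read_state();P=np.array(st['position'])*1000;R=Ro.from_matrix(st['tcp_rot']);p=np.array(p)*1000
    a=np.radians(yaw);yv=np.array([np.cos(a),np.sin(a),0]);z=np.array([0,0,-1.]);G=Ro.from_matrix(np.c_[np.cross(yv,z),yv,z])
    w=(R.inv()*G).as_rotvec();n=int(max(np.ceil(np.linalg.norm(p-P)/v),np.ceil(np.linalg.norm(w)/.145),1))
    for i in range(n):
        sh=R.inv().apply((p-P)/(n-i));w=(R.inv()*G).as_rotvec()/(n-i)
        sh=np.round(sh,0 if i<n-1 else 1);w=np.round(w,3)
        print([sh.tolist(),w.tolist()],end=',\n' if i%5==4 else ',')
        P=P+R.apply(sh);R=R*Ro.from_rotvec(w)
    print()
E
python3 -c "
from h import *
plan([.474,-.053,.27],-31)"
```

```text
[[-29.0, -33.0, -3.0], [-0.0, 0.0, 0.112]],[[-33.0, -30.0, -3.0], [-0.0, 0.0, 0.112]],[[-36.0, -26.0, -3.0], [-0.0, 0.0, 0.112]],[[-38.0, -21.0, -3.0], [-0.0, 0.0, 0.112]],[[-41.0, -17.0, -3.0], [-0.0, 0.0, 0.112]],
[[-42.0, -12.0, -3.0], [-0.0, 0.0, 0.112]],[[-43.0, -8.0, -3.0], [-0.0, 0.0, 0.113]],[[-44.0, -3.0, -3.0], [-0.0, 0.0, 0.112]],[[-44.0, 2.0, -3.0], [-0.0, 0.0, 0.113]],[[-44.0, 7.0, -3.0], [-0.0, 0.0, 0.112]],
[[-42.0, 12.0, -3.0], [-0.0, 0.0, 0.113]],[[-41.0, 17.0, -3.0], [-0.0, 0.0, 0.112]],[[-39.0, 21.0, -3.0], [-0.0, 0.0, 0.113]],[[-36.0, 26.0, -3.0], [-0.0, 0.001, 0.112]],[[-33.0, 29.0, -3.0], [-0.0, 0.001, 0.113]],
[[-28.8, 32.7, -2.5], [-0.0, 0.0, 0.112]],
```

Call:
drive_tool([
  [[-29,-33,-3],[0,0,0.112]],
  [[-33,-30,-3],[0,0,0.112]],
  [[-36,-26,-3],[0,0,0.112]],
  [[-38,-21,-3],[0,0,0.112]],
  [[-41,-17,-3],[0,0,0.112]],
], gripper=1)

```text
time_s: 0.6
position: [0.2815, 0.3901, 0.2374]
tcp_rot: [[-0.638, 0.77, -0.0], [0.77, 0.638, -0.0], [-0.0, -0.001, -1.0]]
force: [0.7, -0.3, -0.2]
opening: 1.0
grasp_force: 0.0
```

Call:
drive_tool([
  [[-42,-12,-3],[0,0,0.112]],
  [[-43,-8,-3],[0,0,0.112]],
  [[-44,-3,-3],[0,0,0.113]],
  [[-44,2,-3],[0,0,0.112]],
  [[-44,7,-3],[0,0,0.112]],
])

```text
time_s: 1.1
position: [0.3685, 0.1879, 0.2526]
tcp_rot: [[-0.13, 0.991, -0.0], [0.991, 0.13, -0.0], [0.0, -0.0, -1.0]]
force: [1.3, -1.0, -0.5]
opening: 0.998
grasp_force: 0.0
```

Call:
drive_tool([
  [[-42,12,-3],[0,0,0.112]],
  [[-41,17,-3],[0,0,0.112]],
  [[-39,21,-3],[0,0,0.113]],
  [[-36,26,-3],[0,0,0.112]],
  [[-33,29,-3],[0,0,0.112]],
])

```text
time_s: 1.6
position: [0.4572, -0.0143, 0.2675]
tcp_rot: [[0.418, 0.908, -0.0], [0.908, -0.418, 0.0], [0.0, -0.0, -1.0]]
force: [0.3, 0.9, -0.0]
opening: 1.004
grasp_force: 0.0
```

Call:
drive_tool([
  [[-29,33,-3],[0,0,0.112]],
  [[0,0,0],[0,0,0]],
  [[0,0,0],[0,0,0]],
])

```text
time_s: 1.9
position: [0.4747, -0.0532, 0.27]
tcp_rot: [[0.514, 0.858, -0.001], [0.858, -0.514, 0.001], [0.0, -0.002, -1.0]]
force: [-1.2, -0.2, 0.2]
opening: 0.999
grasp_force: 0.0
```

```bash
python3 - <<'E'
from h import *
s=read_state();print(s['position'],s['tcp_rot'][:,1],s['joint_positions'],s['time_s'])
im=capture('wrist');cv2.imwrite('pics/w1.png',im[:,:,::-1]);np.save('w1.npy',im);import pickle;pickle.dump(s,open('w1.pkl','wb'))
E
```

```text
[ 0.47469581 -0.0532092   0.27003812] [ 0.85791124 -0.51379494 -0.00175024] [-1.98461311e+01  1.53386145e+01  9.90675680e+01  2.22363702e-02
  6.56920372e+01  1.10616929e+01] 1.9
```

View pics/w1.png

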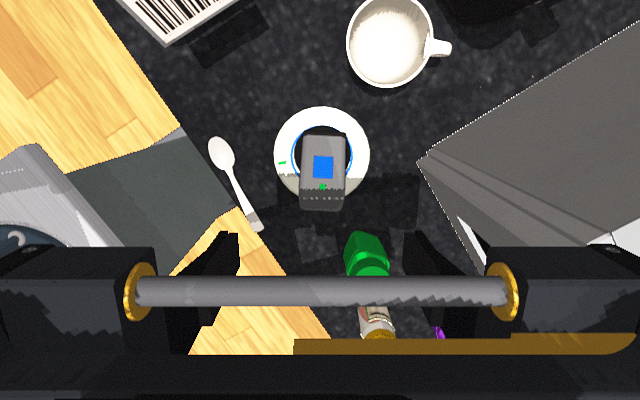

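```bash
python3 - <<'E'
from h import *;import pickle
im=np.load('w1.npy');s=pickle.load(open('w1.pkl','rb'))
np.set_printoptions(precision=4,suppress=True,linewidth=200)
g=im.mean(2).astype(int)
for r in (140,150,165,180,188,192,196,200,206,210,213): print(r,g[r,294:354:1].tolist() if r in(150,188) else '')
print(g[125:220:1,335].tolist())
H=hsv(im);m=(H[...,2]>190)&(H[...,1]<40);m[:100]=0;m[205:]=0;m[:,:270]=0;m[:,380:]=0
b=blobs(m)[0];q=plane('wrist',b,.008,s)[:,:2].astype(np.float32);print('pad',cv2.minEnclosingCircle(q))
mb=(H[...,0]>95)&(H[...,0]<125)&(H[...,1]>120)
mb[:150]=0;mb[185:]=0;mb[:,:305]=0;mb[:,345:]=0;c=blobs(mb,40)[0];print('blue',c.min(0),c.max(0))
E
```

```text
140 
150 [100, 29, 30, 35, 35, 31, 33, 46, 101, 135, 136, 140, 149, 153, 150, 150, 148, 149, 151, 150, 151, 151, 148, 150, 147, 151, 153, 149, 149, 147, 152, 153, 147, 148, 150, 154, 151, 158, 157, 160, 159, 162, 161, 160, 164, 165, 163, 158, 150, 141, 128, 67, 16, 27, 33, 24, 98, 158, 255, 254]
165 
180 
188 [184, 183, 187, 186, 143, 84, 103, 87, 131, 144, 130, 139, 116, 139, 139, 117, 153, 158, 147, 116, 106, 148, 149, 134, 133, 75, 93, 88, 88, 96, 93, 115, 121, 117, 155, 150, 132, 101, 79, 148, 139, 128, 150, 138, 130, 118, 125, 158, 142, 113, 70, 131, 187, 183, 185, 184, 185, 178, 175, 177]
192 
196 
200 
206 
210 
213 
[255, 255, 255, 235, 27, 25, 35, 31, 37, 41, 43, 127, 167, 162, 164, 158, 164, 161, 160, 164, 160, 162, 165, 160, 158, 162, 161, 162, 163, 162, 164, 164, 164, 163, 163, 164, 161, 163, 159, 162, 157, 145, 152, 151, 152, 149, 145, 152, 152, 150, 150, 151, 149, 151, 151, 151, 151, 155, 148, 150, 153, 152, 151, 128, 82, 70, 70, 69, 70, 70, 73, 71, 87, 100, 82, 67, 63, 60, 63, 63, 63, 58, 60, 67, 69, 76, 59, 37, 31, 39, 27, 29, 28, 32, 31]
pad ((0.47621408104896545, -0.051470328122377396), 0.06159680709242821)
blue [313 156] [332 178]
```

```bash
python3 - <<'E'
from h import *;import pickle
s=pickle.load(open('w1.pkl','rb'))
f=plane('wrist',[[324.1,136],[302.5,137],[345.2,137]],.104,s);r=plane('wrist',[[321.7,188],[298.5,188],[344.8,188]],.149,s)
print(f,r,np.linalg.norm(f[1]-f[2]),np.linalg.norm(r[1]-r[2]))
d=f[0]-r[0];yaw=np.degrees(np.arctan2(d[1],d[0]));u=d[:2]/np.hypot(*d[:2]);print('len',np.hypot(*d[:2]),'yaw',yaw)
print('origin',f[0,:2]-.0384*u,r[0,:2]+.0152*u)
E
```

```text
[[ 0.49723848 -0.02160256  0.104     ]
 [ 0.47866525 -0.01159431  0.104     ]
 [ 0.51439834 -0.03302302  0.104     ]] [[ 0.4746624  -0.05459793  0.149     ]
 [ 0.4571223  -0.04408433  0.149     ]
 [ 0.49212355 -0.0650642   0.149     ]] 0.04166585503852627 0.04080737929112704
len 0.039979666050850106 yaw 55.619294721761
origin [ 0.47555442 -0.05329422] [ 0.48324567 -0.04205331]
```

```bash
python3 - <<'E'
from h import *;import pickle
im=np.load('w1.npy');g=im.mean(2).astype(int)
for r in(172,195,198):print(g[r,292:306].tolist(),g[r,338:352].tolist())
s=pickle.load(open('w1.pkl','rb'))
f=plane('wrist',[[324.1,136]],.104,s);r=plane('wrist',[[321.7,197.5]],.149,s)
d=(f-r)[0];yaw=np.degrees(np.arctan2(d[1],d[0]));u=d[:2]/np.hypot(*d[:2]);print('len',np.hypot(*d[:2]),'yaw',yaw)
print('origin',f[0,:2]-.0384*u,r[0,:2]+.0152*u)
E
```

```text
[243, 255, 253, 154, 143, 209, 241, 218, 96, 124, 136, 140, 148, 152] [162, 163, 163, 155, 148, 137, 111, 71, 112, 174, 255, 254, 254, 254]
[22, 20, 23, 16, 36, 118, 94, 63, 61, 71, 71, 70, 74, 73] [74, 69, 75, 65, 69, 80, 78, 122, 87, 42, 19, 21, 25, 23]
[24, 25, 22, 17, 24, 19, 35, 83, 72, 67, 57, 105, 112, 95] [91, 72, 82, 133, 146, 113, 53, 36, 28, 35, 28, 29, 25, 29]
len 0.04874457752776521 yaw 56.24491748578375
origin [ 0.47590175 -0.0535291 ] [ 0.47859964 -0.0494922 ]
```

```bash
python3 -c "
from h import *
plan([.4765,-.052,.097],-33)"
```

```text
[[0.0, 1.0, 43.0], [-0.001, 0.0, 0.009]],[[0.0, 0.0, 43.0], [-0.001, 0.0, 0.01]],[[1.0, 1.0, 43.0], [-0.0, 0.0, 0.009]],[[0.4, 0.3, 43.9], [-0.001, 0.0, 0.01]],
```

Call:
drive_tool([
  [[1,1,35],[0,0,0.02]],
  [[1,0,35],[0,0,0.02]],
  [[0,0,35],[0,0,0]],
  [[0,0,35],[0,0,0]],
  [[0,0,33],[0,0,0]],
])

```text
time_s: 2.45
position: [0.4757, -0.0493, 0.0964]
tcp_rot: [[0.544, 0.839, -0.001], [0.839, -0.544, 0.001], [-0.0, -0.001, -1.0]]
force: [0.0, -0.6, 0.3]
opening: 0.998
grasp_force: 0.0
```

Call:
drive_tool([
  [[0,0,0],[0,0,0]],
  [[0,0,0],[0,0,0]],
  [[0,0,0],[0,0,0]],
  [[0,0,0],[0,0,0]],
  [[0,0,0],[0,0,0]],
], gripper=0.3)

```text
time_s: 2.95
position: [0.4778, -0.0515, 0.099]
tcp_rot: [[0.546, 0.838, 0.003], [0.838, -0.546, -0.001], [0.001, 0.003, -1.0]]
force: [-0.3, -0.8, 0.3]
opening: 0.628
grasp_force: 0.0
```

Call:
drive_tool([
  [[0,0,0],[0,0,0]],
  [[0,0,-10],[0,0,0]],
  [[0,0,-20],[0,0,0]],
  [[0,0,-25],[0,0,0]],
  [[0,0,-25],[0,0,0]],
])

```text
time_s: 3.45
position: [0.4762, -0.0512, 0.1785]
tcp_rot: [[0.547, 0.837, -0.001], [0.837, -0.547, 0.001], [-0.0, -0.001, -1.0]]
force: [0.2, 0.1, -2.2]
opening: 0.481
grasp_force: 29.8
```

```bash
python3 -c "
from h import *
plan([.459,.037,.181],0,30)"
```

```text
[[16.0, -16.0, -1.0], [-0.0, -0.0, -0.145]],[[18.0, -13.0, -0.0], [-0.001, -0.0, -0.144]],[[20.0, -10.0, -1.0], [-0.0, -0.0, -0.145]],[[21.4, -7.6, -0.4], [-0.001, -0.0, -0.144]],
```

Call:
drive_tool([
  [[8,-8,-1],[0,0,-0.07]],
  [[16,-15,-1],[0,0,-0.145]],
  [[18,-12,0],[0,0,-0.145]],
  [[18,-8,-1],[0,0,-0.11]],
  [[16,-5,0],[0,0,-0.07]],
])

```text
time_s: 3.95
position: [0.4564, 0.0387, 0.181]
tcp_rot: [[0.034, 0.999, -0.001], [0.999, -0.034, 0.0], [0.0, -0.001, -1.0]]
force: [-0.0, -0.2, -2.7]
opening: 0.476
grasp_force: 29.8
```

Call:
drive_tool([
  [[9,-2,0],[0,0,-0.038]],
  [[5,0,0],[0,0,0]],
  [[0,0,0],[0,0,0]],
])

```text
time_s: 4.25
position: [0.4558, 0.0521, 0.1807]
tcp_rot: [[0.0, 1.0, 0.0], [1.0, -0.0, -0.0], [-0.0, 0.0, -1.0]]
force: [-0.3, -0.3, -2.1]
opening: 0.48
grasp_force: 29.8
```

```bash
python3 - <<'E'
from h import *
s=read_state();print(s['position'],s['tcp_rot'][:,1],s['grasp_force'],s['time_s'])
a=capture('scene');b=capture('top')
f=lambda im,x,y,w,h:cv2.resize(im[y:y+h,x:x+w],(w*4,h*4),interpolation=cv2.INTER_CUBIC)
cv2.imwrite('pics/s2.png',np.hstack([f(a,200,120,100,120),f(b,200,180,95,120)])[:,:,::-1])
E
```

```text
[0.45575551 0.05205161 0.1807336 ] [ 9.99999917e-01 -2.24445684e-04  3.40220563e-04] 29.84788819681853 4.25
```

View pics/s2.png

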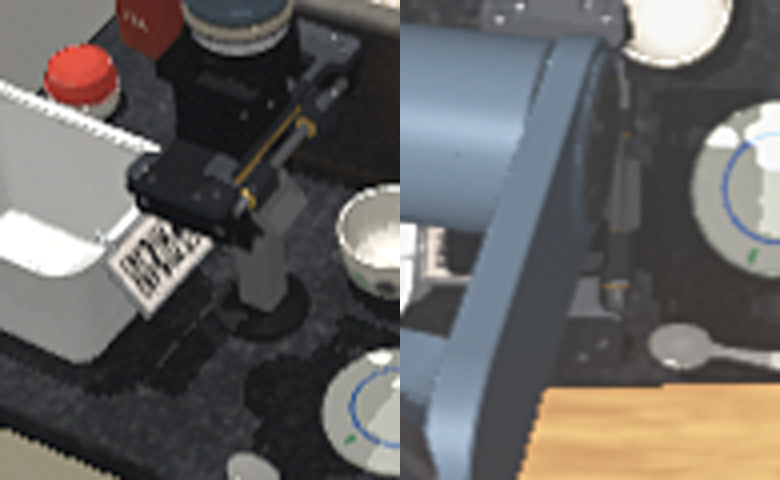

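The scanner is held upright in front of the label, and the pad is empty. It sits 15 mm too close, so I'll back off and then hold.

Call:
drive_tool([
  [[-8,2,0],[0,0,0]],
  [[-7,1,0],[0,0,0]],
  [[0,0,0],[0,0,0]],
  [[0,0,0],[0,0,0]],
  [[0,0,0],[0,0,0]],
])

```text
time_s: 4.85
position: [0.4585, 0.0367, 0.1805]
tcp_rot: [[0.001, 1.0, -0.0], [1.0, -0.001, 0.0], [0.0, -0.0, -1.0]]
force: [1.0, -0.1, -2.4]
opening: 0.48
grasp_force: 29.8
```

Call:
drive_tool([
  [[0,0,0],[0,0,0]],
  [[0,0,0],[0,0,0]],
  [[0,0,0],[0,0,0]],
  [[0,0,0],[0,0,0]],
  [[0,0,0],[0,0,0]],
])

```text
time_s: 5.35
position: [0.4586, 0.037, 0.1806]
tcp_rot: [[-0.0, 1.0, 0.0], [1.0, 0.0, -0.0], [-0.0, 0.0, -1.0]]
force: [-0.4, -0.0, -2.5]
opening: 0.479
grasp_force: 29.8
```

Call:
drive_tool([
  [[0,0,0],[0,0,0]],
  [[0,0,0],[0,0,0]],
  [[0,0,0],[0,0,0]],
  [[0,0,0],[0,0,0]],
  [[0,0,0],[0,0,0]],
])

```text
time_s: 5.85
position: [0.4586, 0.0369, 0.1806]
tcp_rot: [[-0.0, 1.0, 0.0], [1.0, 0.0, -0.0], [-0.0, 0.0, -1.0]]
force: [0.8, 0.3, -2.4]
opening: 0.48
grasp_force: 29.8
```

Call:
drive_tool([
  [[0,0,0],[0,0,0]],
  [[0,0,0],[0,0,0]],
  [[0,0,0],[0,0,0]],
  [[0,0,0],[0,0,0]],
  [[0,0,0],[0,0,0]],
])

```text
time_s: 6.35
position: [0.4586, 0.0369, 0.1805]
tcp_rot: [[0.0, 1.0, -0.0], [1.0, -0.0, 0.0], [0.0, -0.0, -1.0]]
force: [0.1, -0.1, -2.0]
opening: 0.481
grasp_force: 29.8
```

Call:
drive_tool([
  [[0,0,0],[0,0,0]],
  [[0,0,0],[0,0,0]],
  [[0,0,0],[0,0,0]],
  [[0,0,0],[0,0,0]],
  [[0,0,0],[0,0,0]],
])

```text
time_s: 6.85
position: [0.4586, 0.0369, 0.1805]
tcp_rot: [[0.0, 1.0, -0.0], [1.0, -0.0, 0.0], [0.0, -0.0, -1.0]]
force: [0.6, -0.4, -2.5]
opening: 0.483
grasp_force: 29.8
```

```bash
python3 -c "
from h import *
s=read_state();print(s['position'],s['tcp_rot'],s['qvel'])
plan([.4765,-.0515,.181],-30,30)"
```

```text
[0.45859684 0.03686529 0.18052381] [[ 8.08496886e-06  9.99999996e-01 -9.32493263e-05]
 [ 1.00000000e+00 -8.08405067e-06  9.84694734e-06]
 [ 9.84619346e-06 -9.32494059e-05 -9.99999996e-01]] [-0.06626938 -0.03485954 -0.02380964  0.03077815 -0.09506019  0.12439733]
[[-22.0, 4.0, -0.0], [-0.0, 0.0, 0.131]],[[-21.0, 7.0, -0.0], [-0.0, 0.0, 0.131]],[[-20.0, 10.0, -0.0], [-0.0, 0.0, 0.131]],[[-19.0, 13.5, -0.5], [-0.0, 0.0, 0.131]],
```

Call:
drive_tool([
  [[-22,4,0],[0,0,0.131]],
  [[-21,7,0],[0,0,0.131]],
  [[-20,10,0],[0,0,0.131]],
  [[-19,13,0],[0,0,0.131]],
  [[0,0,0],[0,0,0]],
])

```text
time_s: 7.35
position: [0.4778, -0.054, 0.1808]
tcp_rot: [[0.504, 0.864, 0.003], [0.864, -0.504, -0.002], [-0.0, 0.003, -1.0]]
force: [0.3, 0.6, -2.3]
opening: 0.481
grasp_force: 29.9
```

Call:
drive_tool([
  [[0,0,20],[0,0,0]],
  [[0,0,25],[0,0,0]],
  [[0,0,20],[0,0,0]],
  [[0,0,8],[0,0,0]],
  [[0,0,0],[0,0,0]],
])

```text
time_s: 7.85
position: [0.4751, -0.0506, 0.1067]
tcp_rot: [[0.499, 0.866, -0.003], [0.866, -0.499, 0.001], [-0.0, -0.003, -1.0]]
force: [0.3, 0.2, -1.0]
opening: 0.482
grasp_force: 29.9
```

Call:
drive_tool([
  [[0,0,0],[0,0,0]],
  [[0,0,0],[0,0,0]],
])

```text
time_s: 8.05
position: [0.4768, -0.0514, 0.1085]
tcp_rot: [[0.5, 0.866, 0.002], [0.866, -0.5, -0.001], [0.0, 0.002, -1.0]]
force: [-0.8, -0.2, -2.4]
opening: 0.478
grasp_force: 29.9
```

Call:
drive_tool([
  [[0,0,3],[0,0,0]],
  [[0,0,3],[0,0,0]],
  [[0,0,2],[0,0,0]],
  [[0,0,0],[0,0,0]],
  [[0,0,0],[0,0,0]],
])

```text
time_s: 8.55
position: [0.4774, -0.0515, 0.1023]
tcp_rot: [[0.501, 0.866, 0.004], [0.866, -0.501, -0.001], [0.001, 0.004, -1.0]]
force: [-1.7, 2.1, 18.8]
opening: 0.479
grasp_force: 30.0
```

Call:
drive_tool([
  [[0,0,-1],[0,0,0]],
  [[0,0,0],[0,0,0]],
])

```text
time_s: 8.75
position: [0.4774, -0.0515, 0.1023]
tcp_rot: [[0.501, 0.866, 0.004], [0.866, -0.501, -0.001], [0.001, 0.003, -1.0]]
force: [-0.1, 1.1, 10.7]
opening: 0.482
grasp_force: 30.0
```

Call:
drive_tool([
  [[0,0,0],[0,0,0]],
  [[0,0,0],[0,0,0]],
  [[0,0,0],[0,0,0]],
  [[0,0,0],[0,0,0]],
  [[0,0,0],[0,0,0]],
], gripper=0.9)

```text
time_s: 9.25
position: [0.4759, -0.0513, 0.1003]
tcp_rot: [[0.5, 0.866, -0.0], [0.866, -0.5, 0.0], [-0.0, -0.0, -1.0]]
force: [0.1, -0.3, -0.3]
opening: 0.839
grasp_force: 0.0
```

Call:
drive_tool([
  [[0,0,-20],[0,0,0]],
  [[0,0,-40],[0,0,0]],
  [[0,0,-45],[0,0,0]],
  [[0,0,-35],[0,0,0]],
  [[0,0,0],[0,0,0]],
])

```text
time_s: 9.75
position: [0.4793, -0.0523, 0.2452]
tcp_rot: [[0.5, 0.866, 0.011], [0.866, -0.5, -0.004], [0.002, 0.011, -1.0]]
force: [0.2, -0.0, -0.2]
opening: 0.899
grasp_force: 0.0
```

```bash
python3 - <<'E'
from h import *
s=read_state();im=capture('wrist');H=hsv(im)
cv2.imwrite('pics/w3.png',im[80:260,200:440,::-1].repeat(2,0).repeat(2,1))
print(s['position'],s['time_s'])
plan([.424,-.277,.245],0,45,s)
E
```

```text
[ 0.47926063 -0.05231912  0.24519733] 9.75
[[-37.0, 11.0, 0.0], [0.002, 0.0, -0.087]],[[-38.0, 7.0, 0.0], [0.002, 0.0, -0.087]],[[-38.0, 4.0, 0.0], [0.002, 0.0, -0.087]],[[-39.0, 1.0, 0.0], [0.002, 0.0, -0.088]],[[-38.0, -2.0, 0.0], [0.002, 0.0, -0.087]],
[[-38.4, -6.2, 0.3], [0.001, 0.001, -0.088]],
```

View pics/w3.png

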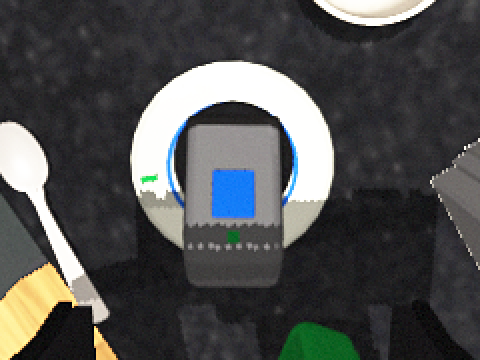

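The scanner stands concentric on the pad, with the blue ring even around its foot. Next is the yellow jar.

Call:
drive_tool([
  [[-37,11,0],[0,0,-0.065]],
  [[-38,8,0],[0,0,-0.065]],
  [[-38,5,0],[0,0,-0.065]],
  [[-39,3,0],[0,0,-0.065]],
  [[-38,1,0],[0,0,-0.065]],
], gripper=0.72)

```text
time_s: 10.3
position: [0.4271, -0.2388, 0.2387]
tcp_rot: [[0.195, 0.981, -0.003], [0.981, -0.195, 0.003], [0.002, -0.004, -1.0]]
force: [1.7, 0.2, -0.1]
opening: 0.728
grasp_force: 0.0
```

Call:
drive_tool([
  [[0,0,0],[0,0,0]],
  [[0,0,0],[0,0,0]],
])

```text
time_s: 10.5
position: [0.4275, -0.2381, 0.2388]
tcp_rot: [[0.201, 0.98, -0.003], [0.98, -0.201, 0.003], [0.003, -0.003, -1.0]]
force: [-0.2, -1.1, -0.6]
opening: 0.723
grasp_force: 0.0
```

```bash
python3 -c "
from h import *
s=read_state();print(s['joint_positions'],s['time_s'])
plan([.424,-.277,.13],12,40,s)"
```

```text
[-4.22386319e+01  1.86391255e+01  9.98366797e+01  3.06021408e-02
  6.17661109e+01 -3.06801137e+01] 10.5
[[-13.0, 2.0, 36.0], [-0.001, -0.001, -0.137]],[[-13.0, -0.0, 36.0], [-0.001, -0.001, -0.137]],[[-12.9, -2.8, 36.8], [-0.001, -0.001, -0.137]],
```

Call:
drive_tool([
  [[-13,2,33],[0,0,-0.137]],
  [[-13,0,33],[0,0,-0.137]],
  [[-13,-3,33],[0,0,-0.137]],
  [[0,0,0],[0,0,0]],
  [[0,0,0],[0,0,0]],
])

```text
time_s: 11.0
position: [0.4249, -0.2757, 0.141]
tcp_rot: [[-0.208, 0.978, -0.002], [0.978, 0.208, 0.003], [0.003, -0.002, -1.0]]
force: [0.5, -0.3, 0.4]
opening: 0.716
grasp_force: 0.0
```

```bash
python3 -c "
from h import *
plan([.424,-.277,.08],12,40)"
```

```text
[[-1.0, -1.0, 30.0], [-0.001, -0.002, 0.0]],[[-0.2, -0.1, 31.0], [-0.001, -0.001, 0.0]],
```

Call:
drive_tool([
  [[-1,-1,20],[0,0,0]],
  [[0,0,20],[0,0,0]],
  [[0,0,18],[0,0,0]],
  [[0,0,3],[0,0,0]],
  [[0,0,0],[0,0,0]],
])

```text
time_s: 11.5
position: [0.4251, -0.2783, 0.0816]
tcp_rot: [[-0.21, 0.978, 0.001], [0.978, 0.21, -0.001], [-0.001, 0.001, -1.0]]
force: [0.1, 0.2, -0.4]
opening: 0.719
grasp_force: 0.0
```

Call:
drive_tool([
  [[0,0,0],[0,0,0]],
  [[0,0,0],[0,0,0]],
  [[0,0,0],[0,0,0]],
  [[0,0,0],[0,0,0]],
  [[0,0,0],[0,0,0]],
], gripper=0.3)

```text
time_s: 12.0
position: [0.4249, -0.2792, 0.0811]
tcp_rot: [[-0.21, 0.978, 0.001], [0.978, 0.21, -0.001], [-0.001, 0.001, -1.0]]
force: [0.4, 0.7, 4.8]
opening: 0.463
grasp_force: 30.0
```

Call:
drive_tool([
  [[0,0,-20],[0,0,0]],
  [[0,0,-40],[0,0,0]],
  [[0,0,-45],[0,0,0]],
  [[0,0,-45],[0,0,0]],
  [[0,0,-40],[0,0,0]],
])

```text
time_s: 12.5
position: [0.4241, -0.2785, 0.2724]
tcp_rot: [[-0.21, 0.978, -0.0], [0.978, 0.21, -0.0], [-0.0, -0.0, -1.0]]
force: [0.5, -1.1, -0.8]
opening: 0.467
grasp_force: 30.0
```

```bash
python3 -c "
from h import *
s=read_state();print(s['joint_positions'],s['time_s'])
plan([.460,.318,.29],0,42,s)"
```

```text
[-4.59247893e+01  1.76262716e+01  9.51309106e+01 -4.94228544e-03
  6.72395715e+01 -5.80592623e+01] 12.5
[[38.0, 11.0, -1.0], [-0.0, 0.0, 0.014]],[[39.0, 10.0, -1.0], [-0.0, 0.0, 0.014]],[[39.0, 10.0, -1.0], [-0.0, 0.0, 0.014]],[[39.0, 9.0, -1.0], [-0.0, 0.0, 0.014]],[[39.0, 8.0, -1.0], [-0.0, 0.0, 0.014]],
[[39.0, 8.0, -1.0], [-0.0, 0.0, 0.014]],[[39.0, 7.0, -1.0], [-0.0, 0.0, 0.014]],[[39.0, 7.0, -1.0], [-0.0, 0.0, 0.014]],[[39.0, 6.0, -1.0], [-0.0, 0.0, 0.014]],[[39.0, 6.0, -1.0], [-0.0, 0.0, 0.014]],
[[40.0, 5.0, -2.0], [-0.0, 0.0, 0.014]],[[40.0, 5.0, -1.0], [-0.0, 0.0, 0.014]],[[39.0, 4.0, -2.0], [-0.0, 0.0, 0.015]],[[40.0, 4.0, -1.0], [-0.0, 0.0, 0.014]],[[39.6, 3.1, -1.7], [-0.0, 0.0, 0.015]],
```

Call:
drive_tool([
  [[38,11,-1],[0,0,0.014]],
  [[39,10,-1],[0,0,0.014]],
  [[39,10,-1],[0,0,0.014]],
  [[39,9,-1],[0,0,0.014]],
  [[39,8,-1],[0,0,0.014]],
])

```text
time_s: 13.0
position: [0.4355, -0.0775, 0.2753]
tcp_rot: [[-0.14, 0.99, -0.001], [0.99, 0.14, 0.0], [0.001, -0.001, -1.0]]
force: [0.2, 0.2, -1.8]
opening: 0.463
grasp_force: 30.0
```

Call:
drive_tool([
  [[39,8,-1],[0,0,0.014]],
  [[39,7,-1],[0,0,0.014]],
  [[39,7,-1],[0,0,0.014]],
  [[39,6,-1],[0,0,0.014]],
  [[39,6,-1],[0,0,0.014]],
])

```text
time_s: 13.5
position: [0.447, 0.1199, 0.2802]
tcp_rot: [[-0.071, 0.997, -0.001], [0.997, 0.071, -0.0], [-0.0, -0.001, -1.0]]
force: [0.9, -0.4, -0.9]
opening: 0.465
grasp_force: 30.0
```

Call:
drive_tool([
  [[40,5,-2],[0,0,0.014]],
  [[40,5,-1],[0,0,0.014]],
  [[39,4,-2],[0,0,0.014]],
  [[40,4,-1],[0,0,0.014]],
  [[40,3,-2],[0,0,0.014]],
])

```text
time_s: 14.0
position: [0.4593, 0.3195, 0.2879]
tcp_rot: [[-0.001, 1.0, -0.002], [1.0, 0.001, -0.001], [-0.001, -0.002, -1.0]]
force: [0.5, 0.6, -1.4]
opening: 0.465
grasp_force: 30.0
```

Call:
drive_tool([
  [[0,0,0],[0,0,0]],
  [[0,0,0],[0,0,0]],
  [[0,0,0],[0,0,0]],
])

```text
time_s: 14.3
position: [0.4594, 0.3172, 0.2879]
tcp_rot: [[-0.002, 1.0, -0.002], [1.0, 0.002, -0.001], [-0.001, -0.002, -1.0]]
force: [0.1, -0.2, -1.6]
opening: 0.465
grasp_force: 30.0
```

```bash
python3 - <<'E'
from h import *
np.set_printoptions(precision=4,suppress=True)
s=read_state();im=capture('wrist');cv2.imwrite('pics/w4.png',im[:,:,::-1])
print(s['position'],s['tcp_rot'][:,1],s['joint_positions'])
plan([.460,.318,.09],0,42,s)
E
```

```text
[0.4594 0.3172 0.2879] [ 1.      0.0016 -0.0017] [23.1699 20.9929 87.0468 -0.0338 72.0815 23.0912]
[[0.0, 0.0, 40.0], [-0.0, 0.0, 0.0]],[[0.0, 0.0, 39.0], [-0.0, 0.0, 0.0]],[[0.0, 0.0, 40.0], [-0.001, 0.0, 0.001]],[[1.0, 0.0, 39.0], [-0.0, 0.001, 0.0]],[[0.1, 0.9, 39.9], [-0.001, 0.0, 0.001]],
```

View pics/w4.png

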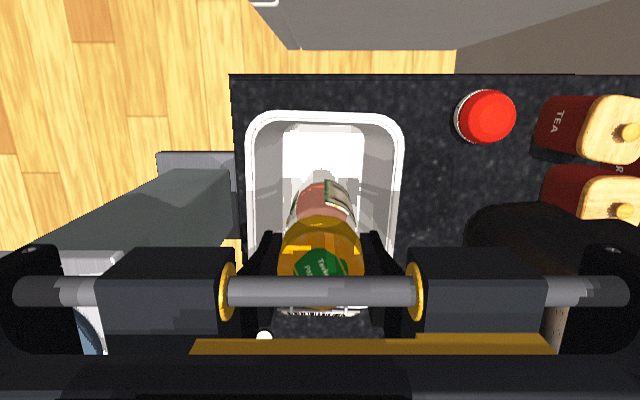

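Call:
drive_tool([
  [[0,0,40],[0,0,0]],
  [[0,0,40],[0,0,0]],
  [[0,0,40],[0,0,0]],
  [[0,0,40],[0,0,0]],
  [[0,0,25],[0,0,0]],
])

```text
time_s: 14.85
position: [0.4588, 0.316, 0.101]
tcp_rot: [[0.0, 1.0, -0.004], [1.0, -0.0, -0.002], [-0.002, -0.004, -1.0]]
force: [0.9, 0.2, -1.0]
opening: 0.469
grasp_force: 30.0
```

Call:
drive_tool([
  [[0,0,5],[0,0,0]],
  [[0,0,3],[0,0,0]],
  [[0,0,3],[0,0,0]],
  [[0,0,2],[0,0,0]],
  [[0,0,0],[0,0,0]],
])

```text
time_s: 15.35
position: [0.4606, 0.3184, 0.0916]
tcp_rot: [[-0.002, 1.0, 0.002], [1.0, 0.002, 0.001], [0.001, 0.002, -1.0]]
force: [-0.0, -0.3, -1.1]
opening: 0.463
grasp_force: 30.0
```

Call:
drive_tool([
  [[0,0,3],[0,0,0]],
  [[0,0,2],[0,0,0]],
  [[0,0,2],[0,0,0]],
  [[0,0,0],[0,0,0]],
  [[0,0,0],[0,0,0]],
])

```text
time_s: 15.85
position: [0.4602, 0.3184, 0.0841]
tcp_rot: [[-0.002, 1.0, 0.001], [1.0, 0.002, 0.0], [0.0, 0.001, -1.0]]
force: [-1.2, -1.2, 4.8]
opening: 0.467
grasp_force: 30.0
```

Contact made at the expected height, so release to a modest opening and lift.

Call:
drive_tool([
  [[0,0,0],[0,0,0]],
  [[0,0,0],[0,0,0]],
  [[0,0,0],[0,0,0]],
  [[0,0,0],[0,0,0]],
  [[0,0,0],[0,0,0]],
], gripper=0.72)

```text
time_s: 16.35
position: [0.4599, 0.3181, 0.0833]
tcp_rot: [[-0.002, 1.0, -0.0], [1.0, 0.002, -0.0], [-0.0, -0.0, -1.0]]
force: [-0.7, -0.6, -0.4]
opening: 0.712
grasp_force: 0.0
```

Call:
drive_tool([
  [[0,0,-20],[0,0,0]],
  [[0,0,-35],[0,0,0]],
  [[0,0,-40],[0,0,0]],
  [[0,0,-40],[0,0,0]],
  [[0,0,0],[0,0,0]],
])

```text
time_s: 16.85
position: [0.4636, 0.3199, 0.2243]
tcp_rot: [[-0.002, 1.0, 0.012], [1.0, 0.002, 0.005], [0.005, 0.012, -1.0]]
force: [0.4, -0.6, -0.3]
opening: 0.719
grasp_force: 0.0
```

```bash
python3 -c "
from h import *
s=read_state();print(s['joint_positions'],s['time_s'])
plan([.429,-.392,.22],0,48,s)"
```

```text
[2.32386468e+01 2.50499137e+01 9.15065215e+01 5.49436470e-03
 6.27169994e+01 2.31134725e+01] 16.85
[[-47.0, -2.0, 0.0], [0.001, -0.0, 0.0]],[[-47.0, -2.0, 0.0], [0.001, -0.0, 0.0]],[[-48.0, -2.0, 0.0], [0.001, -0.0, 0.0]],[[-47.0, -3.0, 0.0], [0.001, -0.0, 0.0]],[[-48.0, -2.0, 0.0], [0.001, -0.0, 0.0]],
[[-47.0, -3.0, 0.0], [0.001, -0.001, 0.0]],[[-48.0, -2.0, 0.0], [0.001, -0.0, 0.0]],[[-47.0, -3.0, 0.0], [0.001, -0.001, 0.0]],[[-48.0, -2.0, 0.0], [0.001, -0.0, 0.0]],[[-47.0, -3.0, 0.0], [0.0, -0.001, 0.0]],
[[-48.0, -2.0, 0.0], [0.001, -0.0, 0.0]],[[-47.0, -3.0, 0.0], [0.0, -0.001, 0.001]],[[-48.0, -2.0, 1.0], [0.001, -0.0, 0.0]],[[-47.0, -2.0, 0.0], [0.0, -0.001, 0.001]],[[-47.8, -2.9, 0.7], [0.001, -0.0, 0.0]],
```

Call:
drive_tool([
  [[-47,-2,0],[0,0,0]],
  [[-47,-2,0],[0,0,0]],
  [[-48,-2,0],[0,0,0]],
  [[-47,-3,0],[0,0,0]],
  [[-48,-2,0],[0,0,0]],
], gripper=0.8)

```text
time_s: 17.35
position: [0.4485, 0.0796, 0.2179]
tcp_rot: [[-0.003, 1.0, -0.001], [1.0, 0.003, 0.0], [0.0, -0.001, -1.0]]
force: [0.6, -0.7, 0.5]
opening: 0.8
grasp_force: 0.0
```

Call:
drive_tool([
  [[-47,-3,0],[0,0,0]],
  [[-48,-2,0],[0,0,0]],
  [[-47,-3,0],[0,0,0]],
  [[-48,-2,0],[0,0,0]],
  [[-47,-3,0],[0,0,0]],
])

```text
time_s: 17.85
position: [0.4362, -0.1577, 0.218]
tcp_rot: [[-0.002, 1.0, -0.0], [1.0, 0.002, 0.0], [0.0, -0.0, -1.0]]
force: [0.5, 0.3, -0.0]
opening: 0.8
grasp_force: 0.0
```

Call:
drive_tool([
  [[-48,-2,0],[0,0,0]],
  [[-47,-3,0],[0,0,0]],
  [[-48,-2,0],[0,0,0]],
  [[-40,-2,0],[0,0,0]],
  [[-20,-2,0],[0,0,0]],
])

```text
time_s: 18.35
position: [0.4259, -0.3624, 0.2178]
tcp_rot: [[0.001, 1.0, 0.0], [1.0, -0.001, -0.001], [-0.001, 0.0, -1.0]]
force: [-0.1, 1.5, 0.2]
opening: 0.799
grasp_force: 0.0
```

Call:
drive_tool([
  [[0,0,0],[0,0,0]],
  [[0,0,0],[0,0,0]],
])

```text
time_s: 18.55
position: [0.4258, -0.3571, 0.2177]
tcp_rot: [[-0.002, 1.0, -0.001], [1.0, 0.002, 0.003], [0.003, -0.001, -1.0]]
force: [-0.5, -0.2, -0.8]
opening: 0.804
grasp_force: 0.0
```

```bash
python3 - <<'E'
from h import *
np.set_printoptions(precision=4,suppress=True)
s=read_state();print(s['joint_positions'],s['time_s'])
plan([.429,-.391,.14],0,40,s)
im=capture('top');H=hsv(im);h,S,v=H[...,0],H[...,1],H[...,2];y,x=np.mgrid[:400,:640]
for n,m,z in(('tub',(x>105)&(x<208)&(y>190)&(y<272)&(v>200)&(S<30),.128),('yel',(x>105)&(x<208)&(y>190)&(y<272)&(S>150)&(h>12)&(h<35),.109),('pad',(x>265)&(x<325)&(y>195)&(y<260)&(v>190)&(S<40),.008)):
    for c in blobs(m)[:1]:
        q=plane('top',c,z)[:,:2].astype(np.float32);print(n,cv2.minAreaRect(q),cv2.minEnclosingCircle(q))
E
```

```text
[-51.534   25.2959  92.3145   0.0497  62.5805 -51.6542] 18.55
[[-11.0, 1.0, 26.0], [-0.0, -0.001, 0.001]],[[-12.0, 1.0, 26.0], [-0.001, -0.001, 0.0]],[[-11.1, 1.3, 25.6], [-0.0, -0.001, 0.001]],
tub ((0.458692729473114, 0.2736899256706238), (0.2134357988834381, 0.15558907389640808), 87.9880599975586) ((0.45955684781074524, 0.2734515070915222), 0.11908592283725739)
yel ((0.46016451716423035, 0.3185137212276459), (0.037867795675992966, 0.03778386488556862), 88.90851593017578) ((0.4601481258869171, 0.31783953309059143), 0.02017900161445141)
pad ((0.4744246304035187, -0.05199098214507103), (0.12113538384437561, 0.1185016855597496), 88.98492431640625) ((0.474782258272171, -0.05116618797183037), 0.06196305528283119)
```

Call:
drive_tool([
  [[-11,1,26],[0,0,0]],
  [[-12,1,26],[0,0,0]],
  [[-11,1,25],[0,0,0]],
  [[0,0,0],[0,0,0]],
  [[0,0,0],[0,0,0]],
])

```text
time_s: 19.1
position: [0.4296, -0.3908, 0.1416]
tcp_rot: [[-0.003, 1.0, -0.001], [1.0, 0.003, 0.002], [0.002, -0.001, -1.0]]
force: [0.5, -0.2, 0.5]
opening: 0.799
grasp_force: 0.0
```

Call:
drive_tool([
  [[0,0,20],[0,0,0]],
  [[0,0,20],[0,0,0]],
  [[0,0,18],[0,0,0]],
  [[0,0,10],[0,0,0]],
  [[0,0,0],[0,0,0]],
])

```text
time_s: 19.6
position: [0.4295, -0.3917, 0.0736]
tcp_rot: [[-0.003, 1.0, -0.001], [1.0, 0.003, 0.001], [0.001, -0.001, -1.0]]
force: [-0.8, -0.9, -0.0]
opening: 0.798
grasp_force: 0.0
```

Call:
drive_tool([
  [[0,0,0],[0,0,0]],
  [[0,0,0],[0,0,0]],
  [[0,0,0],[0,0,0]],
  [[0,0,0],[0,0,0]],
  [[0,0,0],[0,0,0]],
], gripper=0.3)

```text
time_s: 20.1
position: [0.4298, -0.3933, 0.0742]
tcp_rot: [[-0.002, 1.0, 0.001], [1.0, 0.002, -0.001], [-0.001, 0.001, -1.0]]
force: [-0.3, -0.2, 3.3]
opening: 0.512
grasp_force: 30.0
```

Call:
drive_tool([
  [[0,0,-20],[0,0,0]],
  [[0,0,-45],[0,0,0]],
  [[0,0,-48],[0,0,0]],
  [[0,0,-48],[0,0,0]],
  [[0,0,-40],[0,0,0]],
])

```text
time_s: 20.6
position: [0.4294, -0.3929, 0.2771]
tcp_rot: [[-0.002, 1.0, 0.001], [1.0, 0.002, -0.001], [-0.001, 0.001, -1.0]]
force: [0.5, -1.1, -0.8]
opening: 0.513
grasp_force: 30.0
```

```bash
python3 -c "
from h import *
s=read_state();print(s['joint_positions'],s['time_s'])
plan([.460,.228,.29],0,42,s)"
```

```text
[-5.34528927e+01  2.35049343e+01  8.47167691e+01  4.63075096e-04
  7.16944829e+01 -5.35633197e+01] 20.6
[[41.0, 2.0, -1.0], [0.0, 0.0, 0.0]],[[41.0, 2.0, -1.0], [0.0, 0.0, 0.0]],[[41.0, 2.0, -1.0], [0.0, 0.0, 0.0]],[[41.0, 2.0, -1.0], [0.0, 0.0, 0.0]],[[42.0, 2.0, -1.0], [0.0, 0.0, 0.0]],
[[41.0, 2.0, -1.0], [0.0, 0.0, 0.0]],[[42.0, 2.0, -1.0], [0.0, 0.0, 0.0]],[[41.0, 2.0, -1.0], [0.0, 0.0, 0.0]],[[42.0, 2.0, -1.0], [0.0, 0.0, 0.0]],[[41.0, 2.0, -1.0], [0.0, 0.0, 0.0]],
[[42.0, 2.0, -1.0], [0.0, 0.0, 0.0]],[[41.0, 2.0, -1.0], [0.0, 0.0, 0.0]],[[42.0, 3.0, -1.0], [0.0, 0.0, 0.001]],[[41.0, 2.0, -0.0], [0.0, 0.001, 0.0]],[[41.8, 2.7, -0.6], [0.001, 0.0, 0.001]],
```

Call:
drive_tool([
  [[41,2,-1],[0,0,0]],
  [[41,2,-1],[0,0,0]],
  [[41,2,-1],[0,0,0]],
  [[41,2,-1],[0,0,0]],
  [[42,2,-1],[0,0,0]],
])

```text
time_s: 21.1
position: [0.4384, -0.1852, 0.2794]
tcp_rot: [[-0.001, 1.0, -0.0], [1.0, 0.001, 0.0], [0.0, -0.0, -1.0]]
force: [1.6, -0.9, -1.2]
opening: 0.509
grasp_force: 30.0
```

Call:
drive_tool([
  [[41,2,-1],[0,0,0]],
  [[42,2,-1],[0,0,0]],
  [[41,2,-1],[0,0,0]],
  [[42,2,-1],[0,0,0]],
  [[41,2,-1],[0,0,0]],
])

```text
time_s: 21.6
position: [0.448, 0.0219, 0.2845]
tcp_rot: [[-0.002, 1.0, -0.0], [1.0, 0.002, 0.0], [0.0, -0.0, -1.0]]
force: [0.6, 0.2, -1.3]
opening: 0.51
grasp_force: 30.0
```

Call:
drive_tool([
  [[42,2,-1],[0,0,0]],
  [[41,2,-1],[0,0,0]],
  [[42,3,-1],[0,0,0]],
  [[41,2,0],[0,0,0]],
  [[42,3,0],[0,0,0]],
])

```text
time_s: 22.1
position: [0.4595, 0.2297, 0.2874]
tcp_rot: [[-0.002, 1.0, -0.001], [1.0, 0.002, -0.0], [-0.0, -0.001, -1.0]]
force: [0.6, 0.6, -0.3]
opening: 0.511
grasp_force: 30.0
```

Call:
drive_tool([
  [[0,0,0],[0,0,0]],
  [[0,0,0],[0,0,0]],
  [[0,0,0],[0,0,0]],
])

```text
time_s: 22.4
position: [0.4597, 0.2273, 0.2872]
tcp_rot: [[-0.002, 1.0, -0.001], [1.0, 0.002, -0.001], [-0.001, -0.001, -1.0]]
force: [-0.1, 0.1, -0.4]
opening: 0.515
grasp_force: 30.0
```

Call:
drive_tool([
  [[2,0,40],[0,0,0]],
  [[0,0,40],[0,0,0]],
  [[0,0,40],[0,0,0]],
  [[0,0,40],[0,0,0]],
  [[0,0,27],[0,0,0]],
])

```text
time_s: 22.9
position: [0.4592, 0.2281, 0.0984]
tcp_rot: [[0.001, 1.0, -0.003], [1.0, -0.001, -0.001], [-0.001, -0.003, -1.0]]
force: [0.7, -1.3, -0.8]
opening: 0.51
grasp_force: 30.0
```

Call:
drive_tool([
  [[0,0,8],[0,0,0]],
  [[0,0,5],[0,0,0]],
  [[0,0,3],[0,0,0]],
  [[0,0,2],[0,0,0]],
  [[0,0,0],[0,0,0]],
])

```text
time_s: 23.4
position: [0.4609, 0.2303, 0.0835]
tcp_rot: [[-0.002, 1.0, 0.002], [1.0, 0.002, 0.0], [0.0, 0.002, -1.0]]
force: [0.0, -0.4, -1.1]
opening: 0.515
grasp_force: 30.0
```

Call:
drive_tool([
  [[0,0,2],[0,0,0]],
  [[0,0,2],[0,0,0]],
  [[0,0,1],[0,0,0]],
  [[0,0,0],[0,0,0]],
  [[0,0,0],[0,0,0]],
])

```text
time_s: 23.9
position: [0.4601, 0.2302, 0.0775]
tcp_rot: [[-0.002, 1.0, -0.0], [1.0, 0.002, -0.0], [-0.0, -0.0, -1.0]]
force: [-0.4, -0.3, -0.7]
opening: 0.51
grasp_force: 30.0
```

Call:
drive_tool([
  [[0,0,1],[0,0,0]],
  [[0,0,1],[0,0,0]],
  [[0,0,0],[0,0,0]],
])

```text
time_s: 24.2
position: [0.4605, 0.2304, 0.077]
tcp_rot: [[-0.002, 1.0, 0.001], [1.0, 0.002, 0.0], [0.0, 0.001, -1.0]]
force: [-1.9, -0.5, 12.1]
opening: 0.513
grasp_force: 29.9
```

Call:
drive_tool([
  [[0,0,0],[0,0,0]],
  [[0,0,0],[0,0,0]],
  [[0,0,0],[0,0,0]],
  [[0,0,0],[0,0,0]],
  [[0,0,0],[0,0,0]],
], gripper=0.75)

```text
time_s: 24.7
position: [0.4601, 0.2302, 0.0753]
tcp_rot: [[-0.002, 1.0, -0.0], [1.0, 0.002, -0.0], [-0.0, -0.0, -1.0]]
force: [0.9, -0.5, -0.5]
opening: 0.74
grasp_force: 0.0
```

Call:
drive_tool([
  [[0,0,-20],[0,0,0]],
  [[0,0,-35],[0,0,0]],
  [[0,0,-40],[0,0,0]],
  [[0,0,-45],[0,0,0]],
  [[0,0,-20],[0,0,0]],
])

```text
time_s: 25.2
position: [0.462, 0.2307, 0.2394]
tcp_rot: [[-0.002, 1.0, 0.006], [1.0, 0.002, 0.002], [0.002, 0.006, -1.0]]
force: [1.0, -0.1, -0.6]
opening: 0.752
grasp_force: 0.0
```

Call:
drive_tool([
  [[-45,0,0],[0,0,0]],
  [[-45,0,0],[0,0,0]],
  [[-45,0,0],[0,0,0]],
  [[-40,0,0],[0,0,0]],
  [[0,0,0],[0,0,0]],
])

```text
time_s: 25.7
position: [0.4609, 0.0512, 0.2356]
tcp_rot: [[0.004, 1.0, 0.0], [1.0, -0.004, -0.002], [-0.002, 0.0, -1.0]]
force: [0.8, 0.1, -0.1]
opening: 0.75
grasp_force: 0.0
```

Call:
drive_tool([
  [[0,0,0],[0,0,0]],
  [[0,0,0],[0,0,0]],
  [[0,0,0],[0,0,0]],
])

```text
time_s: 26.0
position: [0.4603, 0.0564, 0.2354]
tcp_rot: [[-0.004, 1.0, -0.0], [1.0, 0.004, 0.0], [0.0, -0.0, -1.0]]
force: [0.4, -0.3, -0.2]
opening: 0.752
grasp_force: 0.0
```

```bash
python3 - <<'E'
from h import *
w=capture('wrist');a=capture('scene')
f=lambda im,x,y,w,h,k:cv2.resize(im[y:y+h,x:x+w],(w*k,h*k))
cv2.imwrite('pics/e.png',np.vstack([f(a,150,120,200,130,3),cv2.resize(w[:220],(600,206))])[:,:,::-1])
E
```

```text
(no output)
```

View pics/e.png

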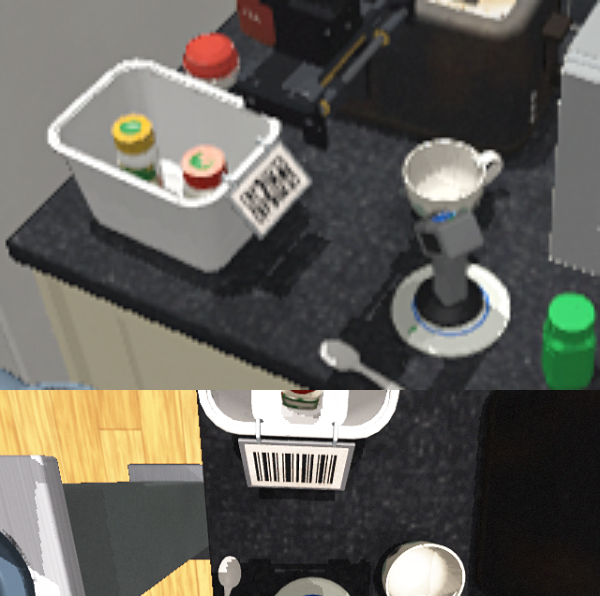

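Both jars stand upright in the tub, the scanner is on its pad, the cup hasn't moved, and the robot is clear of everything.

```bash
python3 -c "
from rig import *
print(hand_in())"
```

```text
the job is handed in; nothing more can be done
None
```

The job is handed in at about 26 s: the scanner was aimed at the label from about 10 cm and held still for 2 s, it now stands on the middle of its pad, and both jars stand upright in the tub; the judge returned no verdict.

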